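Swing the turn-buttons of a round leadlight clear of the glass

ROBOT

A 6-joint arm with a two-finger parallel gripper is mounted at the origin on a cart in front of the work surface, level with it; the furniture and walls round the work are solid. World frame = base frame: x ahead of the robot, y to its left, z up, the work surface at z = 0. Lengths are in m, angles in rad, forces in N, time in s.
With the tool pointing down it reaches from about 0.325 to 0.85 m from the base axis. Payload 15.5 kg.
Tool frame: the origin (TCP) lies at the very end of the fingers, on their centre line; the grasp point (between the pads) lies bot.grip_point_offset behind it (bot.grip_point_offset is the distance from the TCP to the grasp point, in m); z points along the fingers, y is the line along which they close (so a half turn about z gives the same grasp; the last joint's range is limited). The gripper opens to 91 mm and grips with 3 to 60 N. Pads are 32 mm wide; open, the fingers measure 118 mm over their backs; the gripper's body (76 mm by 178 mm) begins 60 mm behind the grasp point.
Start: joints at [1.018, 0.494, 1.345, -0, 1.302, -0.096], TCP at [0.276, 0.561, 0.214] pointing down, gripper open.
Joint ranges: [-2.91, 2.91], [-0.82, 2.16], [0.22, 2.67], [-1.22, 4.37], [0.12, 2.79], [-3.08, 3.08]. Speed limits (rad/s): [1.89, 1.89, 2.57, 3.01, 3.01, 3.01].

INTERFACE

Orientations are given as a rotation vector (axis times angle).
In Python, from rig import get_obs, get_image, bot, boxes_of, trace gives the robot as it stands.
- The arm moves only by the tool jog_arm, never from a script. Its arguments are lists of equal length, an entry for each row: "slide": the shift along the tool's x, y, z in units of 50 mm (1.0 is 50 mm), a list of three; "twist": the turn, a rotation vector about the tool's x, y, z in units of 5 degrees (1.0 is 5 degrees), a list of three; "fingers": the closure, from -1 (fully open) to 1 (shut). In form: {"slide": [[dx, dy, dz], ...], "twist": [[wx, wy, wz], ...], "fingers": [fingers, ...]}. A call has 1 to 12 rows; each row shifts and turns the commanded pose from where the row before left it, along the tool's axes as they then stand; what a row does not reach is not made up. A row lasts 1/10 s, in which the tool goes at most 50 mm and 8.59 degrees, less where a joint would pass 70% of its speed; a pose out of reach is approached as far as the arm can. A call is refused whole if a number of a shift passes 1 or a number of a turn 1, either way. A call with a gripper value outside its range is refused whole. The fingers move at their own pace and stop on an object; "force" is the grip in N (left out, the last holds). Time passes only in rows, so rows that do not move let the fingers close. It gives the time, the measured TCP pose, the force, the opening and the grip force at its end, in the units of the state.
- get_obs(): the state, without advancing time (a new reading comes with each control period).
- get_image(name): name is "scene" or "top" or "wrist"; returns a dict with "img" (384x512x3 uint8, red, green, blue), "fx", "fy", "cx", "cy" (pixels), "k1" (the pictures are not rectified: a ray, as slopes to the right and down, at radius r is drawn at 1 + k1 r^2 times it, then the intrinsics apply), "R" (3x3) and "t" (3): a world point X has camera coordinates R X + t. Camera axes: x right, y down, z forward; pixel columns grow to the right and rows downward; lengths in m; the calibration is good to about 2 mm. A picture is of the moment at which its call begins. There is no depth.
- bot.sign_off(): hands the job in; it is judged then, once.
Trained networks look in a picture, given as the dict that the camera call returned (one of the last four; its "shot" number tells which), for a name from the list of things; names that differ only in an ending like _2 or _b are one class to them, and where a whole thing is asked for, a point or a joint stands for the part that bears it (a point fixed in the world has none). Each returns a list of dicts, best first, with "confidence" (0 to 1); they miss things now and then, are a little off and sometimes report something else, mostly with a low value. They report only what shows in the picture. A call takes as long as a camera call.
- boxes_of(target, picture): "rect" ([left, top, right, bottom] in pixels, round what is visible of it).
- trace(target, picture): "pixels" (384x512 bool, what is visible of it) and "rect" ([left, top, right, bottom] in pixels, round what is visible of it).
The state is a dict: "time_s": time; "q": joint angles; "joint_velocities": joint speeds; "joint_torque": joint torques, N m; "tool_pos": TCP position; "tcp_rot": TCP orientation; "ft_force": force on the tool from outside, world axes, zero at the start; "moment": the same for the moment, N m; "grip_width": finger opening in m; "grasp_force": force on a finger pad.
Only numpy, scipy, OpenCV 4.12 (cv2) and the standard library are available. Lean on these libraries where they do the work, as an engineer would, in place of code of your own. Each camera call takes 0.05 s, during which the arm holds its last target. There are 200 camera calls.

TASK

The round leaded-glass panel is kept in its oak frame by five dark wooden turn-buttons, and it has to be free to come out. With the fingertips, trace lightly round the ring of wood, close inside the screws, so that every button swings round its screw and lies along the wood, no part of it over the glass any more. Do not press on the glass, leave the panel lying in its frame, and leave the things round about where they are.

Things in the scene. Friction and masses are not known exactly. Their poses are not given: they have to be found in the camera images.
- frame: Round light-oak frame lying face down on the bench, fixed: a flat ring 290 mm across outside, 194 mm across inside, its upper face 24 mm above the bench. Origin: centre of its underside, on the bench. Five screws (one turn-button each) stand on a circle of radius 122 mm about the centre, at 0, 72, 144, 216 and 288 deg counter-clockwise from the frame's own x axis (z up).
- panel: Loose round leaded-glass panel 190 mm across, 8.5 mm thick (a red middle, blue and green petals, a pale border, grey lead lines), lying in the frame's rebate on a ledge; its top lies about 21 mm above the bench, 3.5 mm below the frame's upper face. Origin: centre of its underside, about 12 mm above the bench.
- marker: red and white felt marker, 17x135x16 mm, lying on the bench; origin: centre of its underside
- flux_brush: thin grey flux brush, 12x140x8 mm, lying on the bench; origin: centre of its underside
- foil_roll: flat orange-brown roll of copper foil, 62 mm across, 8 mm high, lying on the bench; origin: centre of its underside
- flux_bottle: blue bottle with white cap, 42 mm across, 88 mm high, standing on the bench; origin: centre of its underside
- button1 (a joint): angle of the turn-button whose screw is at 0 deg of the frame: 0 = pointing straight at the frame's centre, across the glass; +-1.57 = lying along the ring; positive = turned counter-clockwise about its screw, seen from above (sweeping the inner end clockwise round the frame's centre makes it grow). Stops at +-1.9 rad; clear of the glass from 0.87 rad (50 deg) either way.
- button1_screw (a point): screw (pivot) of button1, on its upper face 33.5 mm above the bench. The button is a dark wooden bar 49 mm long, 14 mm wide, 9 mm thick with rounded ends; it lies 0.5 mm above the frame's upper face, its screw 7 mm from one end. Friction pivot (about 0.025 N m, 2 N at 12 mm from the screw): stays where it is left, turns easily when pushed on its side, not when pushed on its end.
- button1_end (a point): far end of button1, 42 mm from its screw, on its upper face
- button2 (a joint): angle of the turn-button whose screw is at 72 deg of the frame: 0 = pointing straight at the frame's centre, across the glass; +-1.57 = lying along the ring; positive = turned counter-clockwise about its screw, seen from above (sweeping the inner end clockwise round the frame's centre makes it grow). Stops at +-1.9 rad; clear of the glass from 0.87 rad (50 deg) either way.
- button2_screw (a point): screw (pivot) of button2, on its upper face 33.5 mm above the bench. The button is a dark wooden bar 49 mm long, 14 mm wide, 9 mm thick with rounded ends; it lies 0.5 mm above the frame's upper face, its screw 7 mm from one end. Friction pivot (about 0.025 N m, 2 N at 12 mm from the screw): stays where it is left, turns easily when pushed on its side, not when pushed on its end.
- button2_end (a point): far end of button2, 42 mm from its screw, on its upper face
- button3 (a joint): angle of the turn-button whose screw is at 144 deg of the frame: 0 = pointing straight at the frame's centre, across the glass; +-1.57 = lying along the ring; positive = turned counter-clockwise about its screw, seen from above (sweeping the inner end clockwise round the frame's centre makes it grow). Stops at +-1.9 rad; clear of the glass from 0.87 rad (50 deg) either way.
- button3_screw (a point): screw (pivot) of button3, on its upper face 33.5 mm above the bench. The button is a dark wooden bar 49 mm long, 14 mm wide, 9 mm thick with rounded ends; it lies 0.5 mm above the frame's upper face, its screw 7 mm from one end. Friction pivot (about 0.025 N m, 2 N at 12 mm from the screw): stays where it is left, turns easily when pushed on its side, not when pushed on its end.
- button3_end (a point): far end of button3, 42 mm from its screw, on its upper face
- button4 (a joint): angle of the turn-button whose screw is at 216 deg of the frame: 0 = pointing straight at the frame's centre, across the glass; +-1.57 = lying along the ring; positive = turned counter-clockwise about its screw, seen from above (sweeping the inner end clockwise round the frame's centre makes it grow). Stops at +-1.9 rad; clear of the glass from 0.87 rad (50 deg) either way.
- button4_screw (a point): screw (pivot) of button4, on its upper face 33.5 mm above the bench. The button is a dark wooden bar 49 mm long, 14 mm wide, 9 mm thick with rounded ends; it lies 0.5 mm above the frame's upper face, its screw 7 mm from one end. Friction pivot (about 0.025 N m, 2 N at 12 mm from the screw): stays where it is left, turns easily when pushed on its side, not when pushed on its end.
- button4_end (a point): far end of button4, 42 mm from its screw, on its upper face
- button5 (a joint): angle of the turn-button whose screw is at 288 deg of the frame: 0 = pointing straight at the frame's centre, across the glass; +-1.57 = lying along the ring; positive = turned counter-clockwise about its screw, seen from above (sweeping the inner end clockwise round the frame's centre makes it grow). Stops at +-1.9 rad; clear of the glass from 0.87 rad (50 deg) either way.
- button5_screw (a point): screw (pivot) of button5, on its upper face 33.5 mm above the bench. The button is a dark wooden bar 49 mm long, 14 mm wide, 9 mm thick with rounded ends; it lies 0.5 mm above the frame's upper face, its screw 7 mm from one end. Friction pivot (about 0.025 N m, 2 N at 12 mm from the screw): stays where it is left, turns easily when pushed on its side, not when pushed on its end.
- button5_end (a point): far end of button5, 42 mm from its screw, on its upper face

How it is judged:
By the outcome, as a careful person would: the job done as asked, in the order asked, and still so for the second after the job is handed in, with the robot touching nothing.
It also fails if it takes over 64 s, if anything falls off the work surface, if the arm or the gripper's body presses on something with over 40 N, if the wrist force passes 120 N, or if a joint passes its speed limit or range.

## Working session

There is one attempt and no reset: what is moved stays moved. The work goes in short steps, Python scripts to look and compute and a tool call to move; the robot and the scene stay as the last step left them, time stands still between calls to the robot, and variables do not carry over. Pictures are saved under pics/ and viewed, at most 10 in all, crops included, and the job is handed in when it is done.

Besides the shell and the picture viewer there is one more tool, called after "Emit:" in YAML: its name, and indented under it one key for each argument. jog_arm: Moves the arm, as the interface text tells. Its arguments: {"type":"object","properties":{"slide":{"type":"array"},"twist":{"type":"array"},"fingers":{"type":"array"},"force":{"type":"number"}},"required":["slide","twist","fingers"]}

```bash
mkdir -p pics
cat > h.py <<'E'
import numpy as np, cv2
from rig import get_obs, get_image, bot, boxes_of, trace
def proj(p,X):
    c=np.atleast_2d(X)@np.array(p["R"]).T+np.array(p["t"])
    s=c[:,:2]/c[:,2:]; r2=(s**2).sum(1,keepdims=True)
    return s*(1+p["k1"]*r2)*[p["fx"],p["fy"]]+[p["cx"],p["cy"]]
def ray(p,uv,z):
    d=(np.atleast_2d(uv)-[p["cx"],p["cy"]])/[p["fx"],p["fy"]]; s=d.copy()
    for _ in range(20): s=d/(1+p["k1"]*(s**2).sum(1,keepdims=True))
    R=np.array(p["R"]);C=-R.T@np.array(p["t"])
    w=np.c_[s,np.ones(len(s))]@R
    return C+w*((z-C[2])/w[:,2])[:,None]
E
python3 - <<'E'
from h import *
ims=[get_image(n) for n in("top","scene")]
for n,p in zip(("top","scene"),ims):
    cv2.imwrite(f"pics/{n}0.png",cv2.resize(p["img"][:,:,::-1],(800,600),interpolation=cv2.INTER_CUBIC))
p=ims[0]
for n in("frame","panel","marker","flux_brush","foil_roll","flux_bottle","button1"):
    for b in boxes_of(n,p)[:5]:
        r=b["rect"];print(n,np.round(r),round(b["confidence"],2),ray(p,[[(r[0]+r[2])/2,(r[1]+r[3])/2]],.024).round(3))
o=get_obs();print(o["tool_pos"],o["tcp_rot"],o["grip_width"],bot.grip_point_offset)
print(cv2.Rodrigues(np.array(o["tcp_rot"]))[0].round(3))
E
```

```text
frame [242. 131. 349. 233.] 0.95 [[ 0.554 -0.111  0.024]]
frame [249. 171. 264. 176.] 0.28 [[ 0.619 -0.028  0.024]]
panel [259. 146. 330. 213.] 0.89 [[ 0.562 -0.113  0.024]]
marker [159. 198. 205. 219.] 0.55 [[0.614 0.189 0.024]]
flux_brush [252. 103. 288. 128.] 0.66 [[ 0.755 -0.132  0.024]]
flux_brush [250. 167. 266. 176.] 0.66 [[ 0.622 -0.033  0.024]]
flux_brush [275. 203. 282. 222.] 0.53 [[ 0.499 -0.037  0.024]]
flux_bottle [311.  82. 329. 108.] 0.77 [[ 0.754 -0.286  0.024]]
button1 [250. 168. 266. 171.] 0.65 [[ 0.627 -0.036  0.024]]
button1 [285. 133. 287. 151.] 0.55 [[ 0.666 -0.138  0.024]]
button1 [321. 199. 330. 215.] 0.49 [[ 0.46  -0.155  0.024]]
button1 [258. 145. 330. 212.] 0.17 [[ 0.565 -0.113  0.024]]
[0.27620221 0.5606258  0.21384308] [-7.12861862e-01 -3.05958134e+00  1.87666428e-04] 0.09133328221164035 0.0188
[[-0.897  0.442 -0.   ]
 [ 0.442  0.897 -0.   ]
 [ 0.    -0.    -1.   ]]
```

View pics/top0.png

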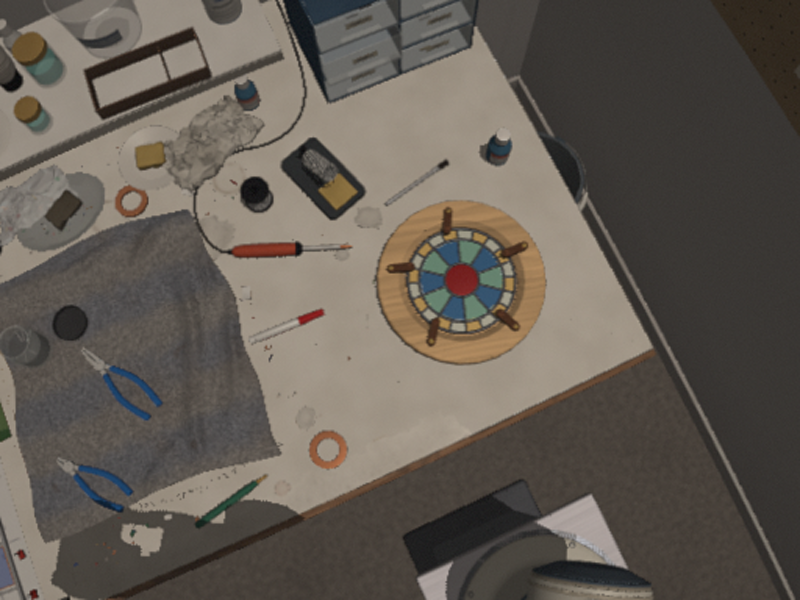

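View pics/scene0.png

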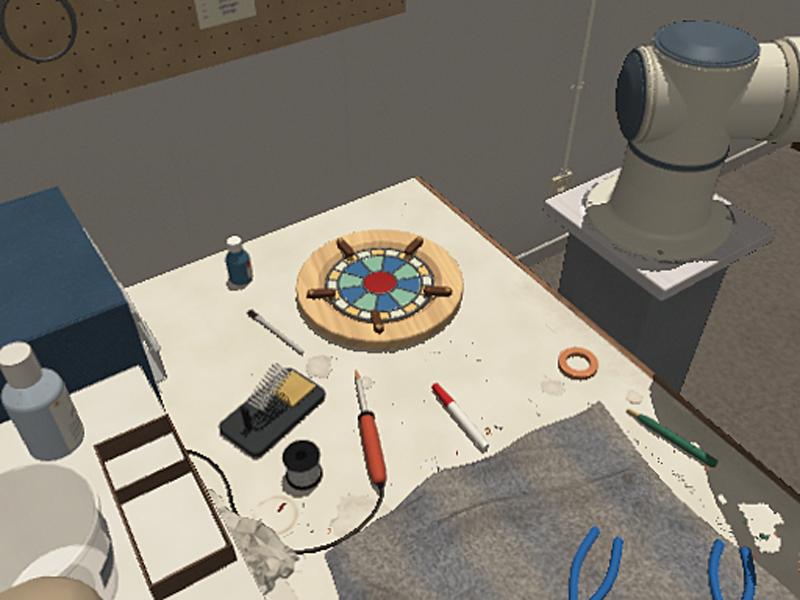

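The top view shows the frame centred at about (461,281) of 800x600. All five buttons point roughly inward, and the bottle at (498,147) is close by. I'll go above it for a close look.

Emit:
jog_arm:
  slide:
    - [-0.5, -0.5, -0.4]
    - [-0.5, -0.5, -0.4]
    - [-0.5, -0.5, -0.4]
    - [-0.5, -0.5, -0.4]
    - [-0.5, -0.5, -0.4]
    - [-0.5, -0.5, 0]
    - [-0.5, -0.5, 0]
    - [-0.5, -0.5, 0]
    - [-0.5, -0.5, 0]
    - [-0.5, -0.5, 0]
    - [-0.5, -0.5, 0]
    - [-0.5, -0.5, 0]
  twist:
    - [0, 0, 0]
    - [0, 0, 0]
    - [0, 0, 0]
    - [0, 0, 0]
    - [0, 0, 0]
    - [0, 0, 0]
    - [0, 0, 0]
    - [0, 0, 0]
    - [0, 0, 0]
    - [0, 0, 0]
    - [0, 0, 0]
    - [0, 0, 0]
  fingers: [1, 1, 1, 1, 1, 1, 1, 1, 1, 1, 1, 1]

```text
time_s: 1.65
tool_pos: [0.4129, 0.1576, 0.3141]
tcp_rot: [0.713, 3.059, 0.0]
ft_force: [0.9, -0.1, -0.0]
grip_width: 0.0005
grasp_force: 0.0
```

Emit:
jog_arm:
  slide:
    - [-0.5, -0.5, 0]
    - [-0.5, -0.5, 0]
    - [-0.5, -0.5, 0]
    - [-0.5, -0.5, 0]
    - [-0.5, -0.5, 0]
    - [-0.5, -0.5, 0]
    - [0, 0, 0]
    - [0, 0, 0]
    - [0, 0, 0]
    - [0, 0, 0]
    - [0, 0, 0]
    - [0, 0, 0]
  twist:
    - [0, 0, 0]
    - [0, 0, 0]
    - [0, 0, 0]
    - [0, 0, 0]
    - [0, 0, 0]
    - [0, 0, 0]
    - [0, 0, -1]
    - [0, 0, -1]
    - [0, 0, -1]
    - [0, 0, -1]
    - [0, 0, -1]
    - [0, 0, -0.24]
  fingers: [1, 1, 1, 1, 1, 1, 1, 1, 1, 1, 1, 1]

```text
time_s: 2.85
tool_pos: [0.481, -0.0419, 0.314]
tcp_rot: [-0.003, 3.141, -0.0]
ft_force: [-0.5, -0.2, -0.7]
grip_width: 0.0002
grasp_force: 0.0
```

Run:
```python
from h import *
o=get_obs();print(o["time_s"],o["tool_pos"],o["q"],o["grip_width"],o["ft_force"])
print(cv2.Rodrigues(np.array(o["tcp_rot"]))[0].round(3))
p=get_image("wrist")
cv2.imwrite("pics/w1.png",cv2.resize(p["img"][:,:,::-1],(800,600),interpolation=cv2.INTER_CUBIC))
R=np.array(p["R"]);print((-R.T@p["t"]).round(3),R.round(2).tolist(),proj(p,[[.556,-.112,.024]]))
for n in("frame","panel","button1"):
    for b in trace(n,p)[:7]:
        r=b["rect"];m=b["pixels"].astype(np.uint8);c=max(cv2.findContours(m,0,1)[0],key=len)
        print(n,np.round(r),round(b["confidence"],2),m.sum(),cv2.minAreaRect(c))
```

```text
2.85 [ 0.48097069 -0.04192744  0.31398323] [-2.10696358e-01  1.97553388e-01  1.52635374e+00 -2.75143204e-05
  1.41755284e+00 -1.78325853e+00] 0.00018204773867618778 [-0.53509529 -0.23075718 -0.73476063]
[[-1.    -0.002  0.   ]
 [-0.002  1.    -0.   ]
 [-0.    -0.    -1.   ]]
[ 0.412 -0.042  0.484] [[-0.0, 1.0, 0.0], [0.97, 0.0, 0.25], [0.25, 0.0, -0.97]] [[208.80092583 206.94877149]]
frame [111. 110. 308. 287.] 0.56 11463 ((201.19586181640625, 174.73406982421875), (130.27713012695312, 196.27377319335938), 79.82449340820312)
panel [144. 143. 271. 241.] 0.58 7566 ((202.67684936523438, 186.68569946289062), (81.26152038574219, 126.70591735839844), 78.55066680908203)
button1 [248. 157. 280. 184.] 0.92 391 ((263.51220703125, 169.60975646972656), (11.869205474853516, 35.91996765136719), 38.65980911254883)
button1 [168. 126. 186. 162.] 0.69 365 ((174.90000915527344, 145.30001831054688), (34.435447692871094, 11.180339813232422), 63.43495178222656)
button1 [120. 211. 149. 225.] 0.59 311 ((134.0, 218.0), (10.0, 32.0), 90.0)
```

View pics/w1.png

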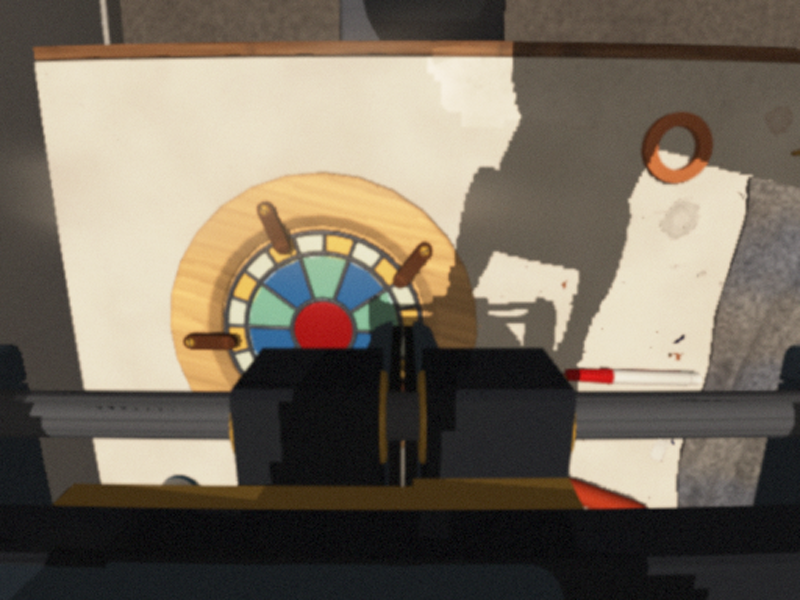

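Three buttons show in the wrist view, their screws at (266,208), (424,249) and (192,342) of 800x600. The other two are behind the gripper. I'll zoom in on the screws in both views.

Run:
```python
from h import *
p=get_image("wrist");t=get_image("top")
import pickle;pickle.dump((p,t),open("cams.pkl","wb"))
a=cv2.resize(p["img"][100:250,100:320,::-1],None,fx=2.7,fy=2.7,interpolation=cv2.INTER_CUBIC)[:,:400]
top=cv2.resize(cv2.imread("pics/top0.png"),(512,384),interpolation=cv2.INTER_AREA)
b=cv2.resize(top[125:240,235:355],None,fx=5,fy=5,interpolation=cv2.INTER_CUBIC)
cv2.imwrite("pics/z_top.png",b)
a=cv2.resize(p["img"][105:235,110:300,::-1],None,fx=4.2,fy=4.2,interpolation=cv2.INTER_CUBIC)
cv2.imwrite("pics/z_w.png",a);print(a.shape,b.shape)
print((np.array(t["R"])).round(2).tolist(),(-np.array(t["R"]).T@t["t"]).round(3))
```

```text
(546, 798, 3) (575, 600, 3)
[[-0.42, -0.91, -0.0], [-0.88, 0.4, -0.24], [0.22, -0.09, -0.97]] [0.3   0.111 1.211]
```

View pics/z_top.png

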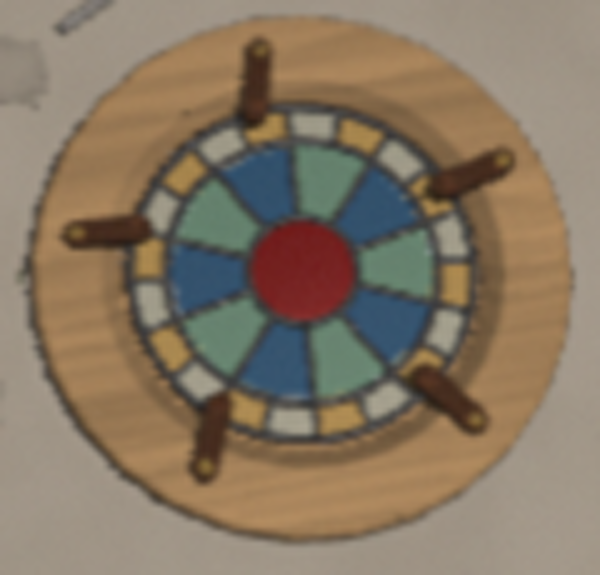

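View pics/z_w.png

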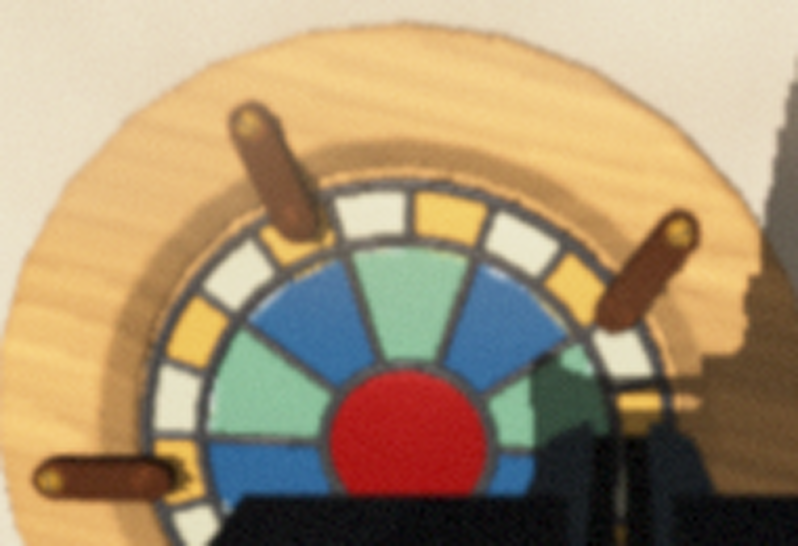

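The zooms show all five brass screws. In the top crop they are at (259,49), (504,160), (475,421), (205,467) and (76,235). In the wrist crop three show, at (249,124), (681,231) and (49,480).

Run:
```python
from h import *
import pickle; from scipy.optimize import least_squares
p,t=pickle.load(open("cams.pkl","rb"))
f=lambda a,s,o:(np.array(a,float)+.5)/s-.5+o
T=ray(t,f([(259,49),(504,160),(475,421),(205,467),(76,235)],5,[235,125]),.0335)
Te=ray(t,f([(255,121),(431,192),(416,368),(220,395),(150,229)],5,[235,125]),.0335)
W=ray(p,f([(249,124),(681,231),(49,480)],4.2,[110,105]),.0335)
We=ray(p,f([(304,238),(610,325),(175,482)],4.2,[110,105]),.0335)
def fit(P):
    def r(v):
        d=P[:,:2]-v[:2];a=(np.arctan2(d[:,1],d[:,0])-v[2]+np.pi/5)%(2*np.pi/5)-np.pi/5
        return np.r_[np.hypot(*d.T)-.122,.122*a]
    best=min((least_squares(r,[.556,-.112,y]) for y in np.arange(0,1.26,.2)),key=lambda s:s.cost)
    return best.x,best.fun
for P,E in((T,Te),(W,We),(np.r_[T,W],np.r_[Te,We])):
    v,res=fit(P);print(v.round(4),np.degrees(v[2])%72,(res*1000).round(1))
    d=P[:,:2]-v[:2];e=E[:,:2]-P[:,:2]
    print(np.degrees(np.arctan2(d[:,1],d[:,0])).round(1),((np.degrees(np.arctan2(e[:,1],e[:,0])-np.arctan2(-d[:,1],-d[:,0]))+180)%360-180).round(0))
```

```text
[ 0.5642 -0.1158  1.0049] 57.57815893743507 [ 0.6  0.8 -0.1 -0.6 -0.5  0.4 -0.2 -0.7 -0.4  0.9]
[ -14.2  -86.5 -158.8  129.4   58. ] [-14.  -4.   1.  14.  12.]
[ 0.5632 -0.1162 -0.2531] 57.501229110680185 [-0.5  0.1  0.2 -0.1  0.2 -0.2]
[-158.5  129.6  -86.6] [ 1. 14. -4.]
[ 0.5638 -0.1159 -0.2522] 57.54893215150051 [ 1.   0.7 -0.5 -0.7 -0.2  0.2  0.3  0.4  0.7  0.2 -0.6 -0.7  0.7 -0.2
  0.8 -0.9]
[ -14.1  -86.3 -158.7  129.2   57.9 -158.5  129.9  -86.9] [-14.  -4.   1.  14.  12.   1.  13.  -4.]
```

Run:
```python
from h import *
from scipy.optimize import brentq
c=np.array([.5638,-.116]);K=np.array([[a*.016,b*.0135] for a in(1,-1) for b in(1,-1)])
def pt(d):
    u=np.array([np.cos(np.radians(d)),np.sin(np.radians(d))])
    r=brentq(lambda r:np.hypot(*(r*u+K).T).max()-.112,.05,.112);return c+r*u
P=np.array([pt(94-6*i) for i in range(61)])
o=get_obs()["tool_pos"];print("start",P[0],"from",o,"units",(P[0]-o[:2])*[-20,20],(o[2]-.0285)*20)
U=np.round((P-P[0])*[-20,20]/.02)*.02;D=np.diff(U,axis=0).round(2)
for k in range(5):print([[float(a),float(b),0] for a,b in D[12*k:12*k+12]])
```

```text
start [ 0.55707512 -0.01982968] from [ 0.48103217 -0.041901    0.3139419 ] units [-1.52085892  0.44142646] 5.708837999663484
[[-0.2, 0.02, 0], [-0.2, -0.06, 0], [-0.2, -0.06, 0], [-0.18, -0.06, 0], [-0.16, -0.1, 0], [-0.16, -0.1, 0], [-0.16, -0.12, 0], [-0.14, -0.14, 0], [-0.12, -0.14, 0], [-0.12, -0.14, 0], [-0.1, -0.16, 0], [-0.1, -0.18, 0]]
[[-0.08, -0.18, 0], [-0.06, -0.18, 0], [-0.04, -0.2, 0], [0.0, -0.18, 0], [0.02, -0.2, 0], [0.06, -0.2, 0], [0.08, -0.18, 0], [0.08, -0.16, 0], [0.1, -0.18, 0], [0.12, -0.14, 0], [0.12, -0.14, 0], [0.14, -0.14, 0]]
[[0.14, -0.12, 0], [0.16, -0.12, 0], [0.16, -0.08, 0], [0.18, -0.1, 0], [0.2, -0.06, 0], [0.2, -0.04, 0], [0.2, -0.02, 0], [0.2, 0.04, 0], [0.18, 0.06, 0], [0.18, 0.08, 0], [0.18, 0.1, 0], [0.16, 0.1, 0]]
[[0.16, 0.12, 0], [0.14, 0.12, 0], [0.12, 0.14, 0], [0.12, 0.16, 0], [0.1, 0.16, 0], [0.08, 0.16, 0], [0.08, 0.18, 0], [0.06, 0.2, 0], [0.04, 0.18, 0], [0.02, 0.2, 0], [-0.04, 0.2, 0], [-0.06, 0.18, 0]]
[[-0.06, 0.18, 0], [-0.08, 0.18, 0], [-0.1, 0.16, 0], [-0.12, 0.16, 0], [-0.12, 0.14, 0], [-0.14, 0.14, 0], [-0.14, 0.12, 0], [-0.16, 0.1, 0], [-0.18, 0.1, 0], [-0.18, 0.08, 0], [-0.18, 0.08, 0], [-0.2, 0.04, 0]]
```

Emit:
jog_arm:
  slide:
    - [-0.5, 0.14, 0]
    - [-0.5, 0.15, 0]
    - [-0.52, 0.15, 0]
    - [0, 0, 0.8]
    - [0, 0, 0.8]
    - [0, 0, 0.8]
    - [0, 0, 0.8]
    - [0, 0, 0.8]
    - [0, 0, 0.7]
    - [0, 0, 0.3]
    - [0, 0, 0]
    - [0, 0, 0]
  twist:
    - [0, 0, 0]
    - [0, 0, 0]
    - [0, 0, 0]
    - [0, 0, 0]
    - [0, 0, 0]
    - [0, 0, 0]
    - [0, 0, 0]
    - [0, 0, 0]
    - [0, 0, 0]
    - [0, 0, 0]
    - [0, 0, 0]
    - [0, 0, 0]
  fingers: [1, 1, 1, 1, 1, 1, 1, 1, 1, 1, 1, 1]

```text
time_s: 4.35
tool_pos: [0.5574, -0.02, 0.0644]
tcp_rot: [0.002, 3.141, -0.0]
ft_force: [-0.7, -0.3, 0.6]
grip_width: 0.0006
grasp_force: 0.0
```

Run:
```python
from h import *
p=get_image("scene");t=get_image("top")
f=lambda i,r:cv2.resize(i["img"][r[0]:r[1],r[2]:r[3],::-1],(400,400),interpolation=cv2.INTER_CUBIC)
cv2.imwrite("pics/s2.png",np.hstack([f(p,(130,240,180,310)),f(t,(115,245,230,360))]))
```

```text
(no output)
```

View pics/s2.png

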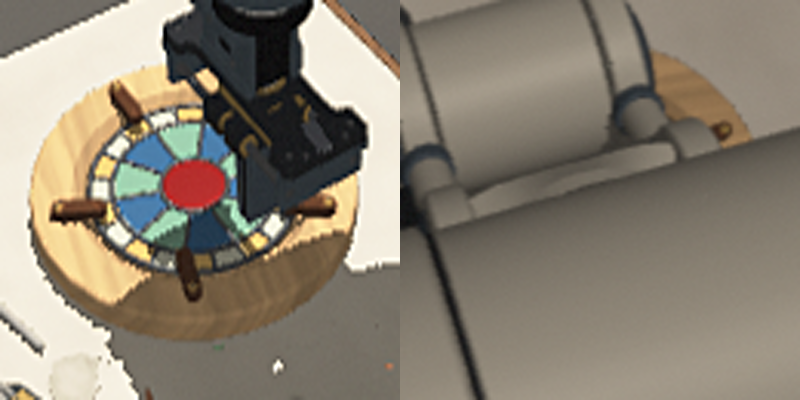

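In the scene view the gripper's fingertips are over the gap between the button at (190,275) and the one at (315,207). The descent stopped 36 mm short, so I'll finish it.

Emit:
jog_arm:
  slide:
    - [0, 0, 0.3]
    - [0, 0, 0.3]
    - [0, 0, 0.12]
    - [0, 0, 0]
    - [0, 0, 0]
  twist:
    - [0, 0, 0]
    - [0, 0, 0]
    - [0, 0, 0]
    - [0, 0, 0]
    - [0, 0, 0]
  fingers: [1, 1, 1, 1, 1]

```text
time_s: 4.95
tool_pos: [0.5575, -0.02, 0.0287]
tcp_rot: [0.001, 3.141, -0.0]
ft_force: [-0.3, -0.6, 0.1]
grip_width: 0.0004
grasp_force: 0.0
```

Emit:
jog_arm:
  slide:
    - [-0.2, 0.02, 0]
    - [-0.2, -0.06, 0]
    - [-0.2, -0.06, 0]
    - [-0.18, -0.06, 0]
    - [-0.16, -0.1, 0]
    - [-0.16, -0.1, 0]
    - [-0.16, -0.12, 0]
    - [-0.14, -0.14, 0]
    - [-0.12, -0.14, 0]
    - [-0.12, -0.14, 0]
    - [-0.1, -0.16, 0]
    - [-0.1, -0.18, 0]
  twist:
    - [0, 0, 0]
    - [0, 0, 0]
    - [0, 0, 0]
    - [0, 0, 0]
    - [0, 0, 0]
    - [0, 0, 0]
    - [0, 0, 0]
    - [0, 0, 0]
    - [0, 0, 0]
    - [0, 0, 0]
    - [0, 0, 0]
    - [0, 0, 0]
  fingers: [1, 1, 1, 1, 1, 1, 1, 1, 1, 1, 1, 1]

```text
time_s: 6.15
tool_pos: [0.6494, -0.0827, 0.0279]
tcp_rot: [0.001, 3.142, -0.0]
ft_force: [0.9, 0.2, -0.3]
grip_width: 0.0005
grasp_force: 0.0
```

Emit:
jog_arm:
  slide:
    - [-0.08, -0.18, 0]
    - [-0.06, -0.18, 0]
    - [-0.04, -0.2, 0]
    - [0.0, -0.18, 0]
    - [0.02, -0.2, 0]
    - [0.06, -0.2, 0]
    - [0.08, -0.18, 0]
    - [0.08, -0.16, 0]
    - [0.1, -0.18, 0]
    - [0.12, -0.14, 0]
    - [0.12, -0.14, 0]
    - [0.14, -0.14, 0]
  twist:
    - [0, 0, 0]
    - [0, 0, 0]
    - [0, 0, 0]
    - [0, 0, 0]
    - [0, 0, 0]
    - [0, 0, 0]
    - [0, 0, 0]
    - [0, 0, 0]
    - [0, 0, 0]
    - [0, 0, 0]
    - [0, 0, 0]
    - [0, 0, 0]
  fingers: [1, 1, 1, 1, 1, 1, 1, 1, 1, 1, 1, 1]

```text
time_s: 7.35
tool_pos: [0.6215, -0.1866, 0.028]
tcp_rot: [0.001, 3.141, -0.0]
ft_force: [-0.3, 0.4, 0.4]
grip_width: 0.0003
grasp_force: 0.0
```

Run:
```python
from h import *
p=get_image("scene");t=get_image("wrist")
f=lambda i,r:cv2.resize(i["img"][r[0]:r[1],r[2]:r[3],::-1],(400,400),interpolation=cv2.INTER_CUBIC)
cv2.imwrite("pics/s3.png",np.hstack([f(p,(130,240,180,310)),cv2.resize(t["img"][:,:,::-1],(400,400))]))
```

```text
(no output)
```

View pics/s3.png

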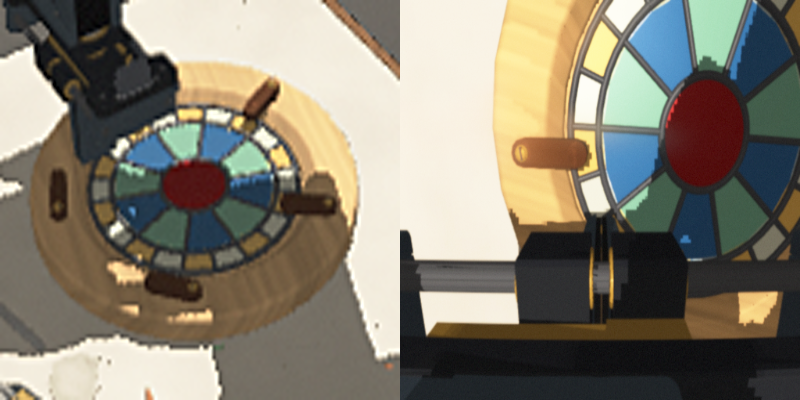

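The first two buttons, at (58,195) and (172,287), now lie along the wood. I'll carry on.

Emit:
jog_arm:
  slide:
    - [0.14, -0.12, 0]
    - [0.16, -0.12, 0]
    - [0.16, -0.08, 0]
    - [0.18, -0.1, 0]
    - [0.2, -0.06, 0]
    - [0.2, -0.04, 0]
    - [0.2, -0.02, 0]
    - [0.2, 0.04, 0]
    - [0.18, 0.06, 0]
    - [0.18, 0.08, 0]
    - [0.18, 0.1, 0]
    - [0.16, 0.1, 0]
  twist:
    - [0, 0, 0]
    - [0, 0, 0]
    - [0, 0, 0]
    - [0, 0, 0]
    - [0, 0, 0]
    - [0, 0, 0]
    - [0, 0, 0]
    - [0, 0, 0]
    - [0, 0, 0]
    - [0, 0, 0]
    - [0, 0, 0]
    - [0, 0, 0]
  fingers: [1, 1, 1, 1, 1, 1, 1, 1, 1, 1, 1, 1]

```text
time_s: 8.65
tool_pos: [0.5141, -0.1933, 0.0279]
tcp_rot: [-0.0, -3.141, -0.0]
ft_force: [-0.1, -0.2, -0.1]
grip_width: 0.0002
grasp_force: 0.0
```

Emit:
jog_arm:
  slide:
    - [0.16, 0.12, 0]
    - [0.14, 0.12, 0]
    - [0.12, 0.14, 0]
    - [0.12, 0.16, 0]
    - [0.1, 0.16, 0]
    - [0.08, 0.16, 0]
    - [0.08, 0.18, 0]
    - [0.06, 0.2, 0]
    - [0.04, 0.18, 0]
    - [0.02, 0.2, 0]
    - [-0.04, 0.2, 0]
    - [-0.06, 0.18, 0]
  twist:
    - [0, 0, 0]
    - [0, 0, 0]
    - [0, 0, 0]
    - [0, 0, 0]
    - [0, 0, 0]
    - [0, 0, 0]
    - [0, 0, 0]
    - [0, 0, 0]
    - [0, 0, 0]
    - [0, 0, 0]
    - [0, 0, 0]
    - [0, 0, 0]
  fingers: [1, 1, 1, 1, 1, 1, 1, 1, 1, 1, 1, 1]

```text
time_s: 9.85
tool_pos: [0.474, -0.0929, 0.0279]
tcp_rot: [-0.001, -3.141, -0.0]
ft_force: [0.4, -0.7, -0.2]
grip_width: 0.0002
grasp_force: 0.0
```

Emit:
jog_arm:
  slide:
    - [-0.06, 0.18, 0]
    - [-0.08, 0.18, 0]
    - [-0.1, 0.16, 0]
    - [-0.12, 0.16, 0]
    - [-0.12, 0.14, 0]
    - [-0.14, 0.14, 0]
    - [-0.14, 0.12, 0]
    - [-0.16, 0.1, 0]
    - [-0.18, 0.1, 0]
    - [-0.18, 0.08, 0]
    - [-0.18, 0.08, 0]
    - [-0.2, 0.04, 0]
  twist:
    - [0, 0, 0]
    - [0, 0, 0]
    - [0, 0, 0]
    - [0, 0, 0]
    - [0, 0, 0]
    - [0, 0, 0]
    - [0, 0, 0]
    - [0, 0, 0]
    - [0, 0, 0]
    - [0, 0, 0]
    - [0, 0, 0]
    - [0, 0, 0]
  fingers: [1, 1, 1, 1, 1, 1, 1, 1, 1, 1, 1, 1]

```text
time_s: 11.05
tool_pos: [0.5578, -0.0195, 0.0279]
tcp_rot: [-0.001, -3.142, -0.0]
ft_force: [0.3, 0.4, -0.3]
grip_width: 0.0008
grasp_force: 0.0
```

Next, straight up, then sideways to clear the view.

Emit:
jog_arm:
  slide:
    - [0, 0, -0.3]
    - [0, 0, -0.6]
    - [0, 0, -0.6]
    - [0, 0, -0.6]
    - [0, 0, -0.6]
    - [0, 0, -0.6]
    - [0, 0, -0.6]
    - [0, 0.6, -0.3]
    - [0, 0.6, 0]
    - [0, 0.6, 0]
    - [0, 0.6, 0]
    - [0, 0.6, 0]
  twist:
    - [0, 0, 0]
    - [0, 0, 0]
    - [0, 0, 0]
    - [0, 0, 0]
    - [0, 0, 0]
    - [0, 0, 0]
    - [0, 0, 0]
    - [0, 0, 0]
    - [0, 0, 0]
    - [0, 0, 0]
    - [0, 0, 0]
    - [0, 0, 0]
  fingers: [1, 1, 1, 1, 1, 1, 1, 1, 1, 1, 1, 1]

```text
time_s: 12.25
tool_pos: [0.5573, 0.1314, 0.2382]
tcp_rot: [0.001, 3.141, 0.0]
ft_force: [0.2, 0.7, -0.6]
grip_width: 0.0005
grasp_force: 0.0
```

Emit:
jog_arm:
  slide:
    - [0, 0.6, 0]
    - [0, 0.6, 0]
    - [0, 0.6, 0]
    - [0, 0.6, 0]
    - [0, 0.6, 0]
    - [0, 0.6, 0]
    - [0, 0, 0]
    - [0, 0, 0]
  twist:
    - [0, 0, 0]
    - [0, 0, 0]
    - [0, 0, 0]
    - [0, 0, 0]
    - [0, 0, 0]
    - [0, 0, 0]
    - [0, 0, 0]
    - [0, 0, 0]
  fingers: [1, 1, 1, 1, 1, 1, 1, 1]

```text
time_s: 13.05
tool_pos: [0.5572, 0.3104, 0.2377]
tcp_rot: [0.001, -3.141, 0.001]
ft_force: [1.2, -0.5, 0.4]
grip_width: 0.0007
grasp_force: 0.0
```

Run:
```python
from h import *
p=get_image("scene");t=get_image("top")
f=lambda i,r:cv2.resize(i["img"][r[0]:r[1],r[2]:r[3],::-1],(400,400),interpolation=cv2.INTER_CUBIC)
cv2.imwrite("pics/s4.png",np.hstack([f(p,(130,240,180,310)),f(t,(115,245,230,360))]))
```

```text
(no output)
```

View pics/s4.png

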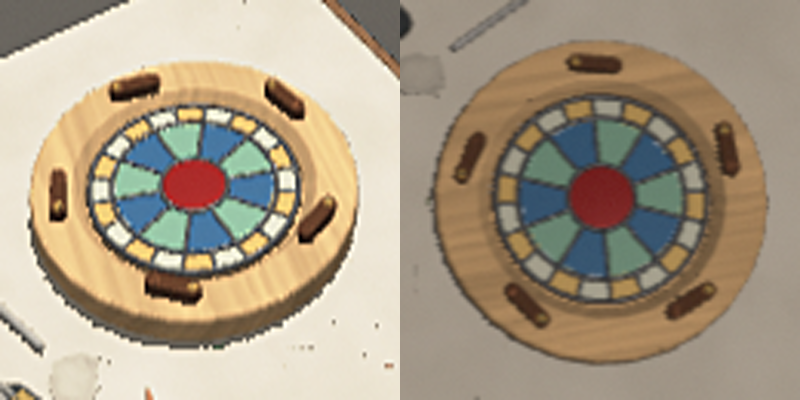

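All five buttons lie along the ring and none is over the glass. The panel is lying in its frame and the gripper is clear.

```bash
python3 -c "
from rig import bot
print(bot.sign_off())"
```

```text
the job is handed in; nothing more can be done
None
```

All five turn-buttons now lie along the oak ring, clear of the glass; the panel is still in its frame, the fingertips stayed about 7 mm above the glass, nothing else was touched, and the job was handed in at about 13 s.

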